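# Tension the spokes of a lamp hoop by quarter turns

## Robot

A 6-joint arm with a two-finger parallel gripper is mounted at the origin on the work surface. World frame = base frame: x ahead of the robot, y to its left, z up, the work surface at z = 0. Lengths are in m, angles in degrees, forces in N, time in s.
With the tool pointing down it reaches from about 0.375 to 0.9 m from the base axis. Payload 3.1 kg.
Tool frame: the origin (TCP) lies at the very end of the fingers, on their centre line; the grasp point (between the pads) lies 19 mm behind it (bot.hold_point_z is the z of the grasp point in the tool frame, in m); z points along the fingers, y is the line along which they close (so a half turn about z gives the same grasp; the last joint's range is limited). The gripper opens to 87 mm and grips with 3 to 60 N. Pads are 19 mm wide; open, the fingers measure 117 mm over their backs; the gripper's body (75 mm by 190 mm) begins 51 mm behind the grasp point.
Start: joints at [-81.102, 30.224, 82.088, -0, 67.689, -10.227], TCP at [0.205, -0.59, 0.223] pointing down, gripper open.
Joint ranges: [-176.69, 176.69], [-43.24, 126.21], [12.49, 139.97], [-82, 262], [0, 151.66], [-163.58, 163.58]. Speed limits (degrees/s): [159.86, 159.86, 180, 180, 180, 180].

## Interface

Orientations are given as a 3x3 rotation matrix whose columns are the frame's x, y, z axes.
In Python, from rig import bot, capture, camera_model gives the robot as it stands.
- The arm moves only by the tool apply_moves, never from a script. Its argument "plan" is text: rows parted by semicolons, each of 6 numbers parted by spaces: the shift along the tool's x, y, z in units of 0.05 m (1.0 is 0.05 m), then the turn, a rotation vector about the tool's x, y, z in units of 360 degrees (1.0 is 360 degrees). In form: dx dy dz ax ay az; .... A call has 1 to 10 rows; each row shifts and turns the commanded pose from where the row before left it, along the tool's axes as they then stand; what a row does not reach is not made up. A row lasts 1/12 s, in which the tool goes at most 41.7 mm and 7.16 degrees, less where a joint would pass 70% of its speed; a pose out of reach is approached as far as the arm can. A call with a number of a shift or a turn outside -1 to 1 is refused whole. A call with a gripper value outside its range is refused whole. "gripper" is the gripper command: -1 is shut, 1 is fully open, values between are in proportion, set as the call begins (left out, the last holds). The fingers move at their own pace and stop on an object; the grip force is fixed at half the most. Time passes only in rows, so rows that do not move let the fingers close. It gives the time, the measured TCP pose, the force, the opening and the grip force at its end, in the units of the state.
- bot.read_state(): the state, without advancing time (a new reading comes with each control period).
- capture(name): name is "scene" or "top" or "wrist"; returns the picture (420x560x3 uint8, red, green, blue); there is no depth.
- camera_model(name): a dict with "vertical_fov" (degrees; the focal length in pixels is half the picture's height over the tangent of half this angle, whatever the lens; pixels are square), "cx", "cy" (the principal point, pixels), "dist" ([k1, k2, p1, p2, k3] as OpenCV has them; the pictures are not rectified), "position" and "rotation" of the camera in the world; the wrist camera has in their place "hand_eye" (4x4, takes a point from camera to tool coordinates, whose origin is the TCP and whose axes are the flange's). Camera axes: x right, y down, z forward; pixel columns grow to the right and rows downward; lengths in m; the calibration is good to about 2 mm. A picture is of the moment at which its call begins: read the wrist's pose just before it. camera_model takes no time and is no camera call.
- bot.hand_in(): hands the job in; it is judged then, once.
The state is a dict: "time_s": time; "joint_positions": joint angles; "qvel": joint speeds; "tau": joint torques, N m; "position": TCP position; "tcp_rot": TCP orientation; "force": force on the tool from outside, world axes, zero at the start; "moment": the same for the moment, N m; "opening": opening from 0.0 (shut) to 1.0 (fully open); "grasp_force": force on a finger pad.
Only numpy, scipy, OpenCV 4.12 (cv2) and the standard library are available. Lean on these libraries where they do the work, as an engineer would, in place of code of your own. Each camera call takes 0.05 s, during which the arm holds its last target. There are 200 camera calls.

## Task

Tension the three slack spokes of the lamp hoop with its wing nipples, one after the other: start with the nipple beside the hanging lug and go round clockwise as seen from above. Turn each one clockwise until you feel its spoke bite, then give it just one more quarter turn, never far past that, and let go before going on to the next. Do not press hard on the hoop, and leave everything else on the shelf where it is.

Things in the scene. Friction and masses are not known exactly. Their poses are not given: they have to be found in the camera images.
- hoop: Spoked lamp hoop, fixed on the shelf: dark steel tube rim (centreline 190 mm across, top 27 mm up), black lampholder hub (44 mm high, 52 mm wide), six thin spokes 20 mm up. Origin: hoop centre, on the shelf; its x axis points to nipple 1. A flat drilled hanging lug (34 x 30 mm) sticks out of the rim beside nipple 1; nipples 2 and 3 follow clockwise from above, 120 degrees apart.
- nipple1: First wing nipple, beside the lug, 95 mm from the hoop's centre. Origin: on its upright turning axis, at shelf height. Wing: upright steel bar 28 mm long (its x axis), 9 mm thick (its y), from 46 to 74 mm above the shelf, on a neck 18 mm wide; below is a barrel 28 mm wide, top 36 mm up. The wing starts within 0.2 rad of the spoke's direction (x outward).
- nipple2: Second wing nipple, next clockwise after nipple 1, built alike. All three tighten clockwise seen from above and stay where left. While its spoke is slack a nipple turns against an even drag of about 0.18 N m; the slack is 0.15 to 1.4 rad of turning, unseen, and differs from nipple to nipple.
- nipple3: Third wing nipple, next clockwise after nipple 2, built alike. Where a spoke bites, the resisting torque steps up at once by 0.1 N m, to about 0.28, then grows by only 0.03 N m per rad: felt, not seen (read with the tool stopped, the drag part may show either sign, the step still shows). The quarter turn counts from there. Stops: 0.6 rad back from the start, 1.5 rad or more past the finish.
- lantern: Red press-button lantern, 116 mm wide, 220 mm high, standing; origin under its centre. Bystander.
- bulb_a: Spiral energy-saver bulb standing on its coil, 44 mm wide, 120 mm high; origin under its centre. Bystander.
- bulb_b: A second spiral bulb like it. Bystander.
- dish: White ceramic dish, 110 mm wide, 28 mm high; origin under its centre. Bystander.
- screwdriver: Blue-handled screwdriver lying flat beside the hoop. Bystander.
- sleeve: Loose steel spacer ring, 26 mm wide, 8 mm high, lying on the shelf inside the hoop between two spokes. Bystander.
There are look-alikes about, which are no part of the job. What is meant by the hoop is not orange or red, and is the larger of those in its own colour.

How it is judged:
By the outcome, as a careful person would: the job done as asked, in the order asked, and still so for the second after the job is handed in, with the robot touching nothing.
It also fails if it takes over 72 s, if anything falls off the work surface, if the arm or the gripper's body presses on something with over 40 N, if the wrist force passes 120 N, or if a joint passes its speed limit or range.

## Working session

There is one attempt and no reset: what is moved stays moved. The work goes in short steps, Python scripts to look and compute and a tool call to move; the robot and the scene stay as the last step left them, time stands still between calls to the robot, and variables do not carry over. Pictures are saved under pics/ and viewed, at most 10 in all, crops included, and the job is handed in when it is done.

Besides the shell and the picture viewer there is one more tool, called after "Call:" as name(argument=value, ...) on one line, values as JSON. apply_moves: Moves the arm, as the interface text tells. Its arguments: {"type":"object","properties":{"plan":{"type":"string"},"gripper":{"type":"number"}},"required":["plan"]}

```bash
mkdir -p pics; ls; python3 - <<'E'
from rig import bot,capture,camera_model
import cv2
for n in("scene","top"):
    cv2.imwrite(f"pics/{n}0.png",cv2.cvtColor(capture(n),cv2.COLOR_RGB2BGR)); print(n,camera_model(n))
print(camera_model("wrist")); s=bot.read_state(); print(s)
E
```

```text
pics
scene {'vertical_fov': 49.264990702066804, 'cx': 285.66708981776435, 'cy': 213.18555098643535, 'dist': array([-0.10535845,  0.        ,  0.        ,  0.        ,  0.        ]), 'position': array([ 1.40059938, -0.03847837,  0.77743673]), 'rotation': array([[ 0.10509978,  0.64251387, -0.75903226],
       [ 0.99445621, -0.06537209,  0.08236101],
       [ 0.00329856, -0.76348047, -0.6458225 ]])}
top {'vertical_fov': 43.19821214392634, 'cx': 283.2332392555845, 'cy': 213.58848362148947, 'dist': array([-0.00731885,  0.        ,  0.        ,  0.        ,  0.        ]), 'position': array([0.35647003, 0.06514968, 1.47074231]), 'rotation': array([[-0.030644  , -0.98981948,  0.13899044],
       [-0.99938615,  0.02797984, -0.02108199],
       [ 0.01697843, -0.13955116, -0.99006929]])}
{'vertical_fov': 68.02729727287408, 'cx': 277.88446963588564, 'cy': 209.94924411028902, 'dist': array([-0.00122931,  0.        ,  0.        ,  0.        ,  0.        ]), 'hand_eye': array([[ 3.21964782e-04, -9.54376356e-01, -2.98606207e-01,
         8.28878797e-02],
       [ 9.99999623e-01,  5.48250272e-04, -6.
[... 310 characters left out ...]
768692e-04,
        6.76920556e+01, -1.02274656e+01]), 'qvel': array([ 0.1950519 , -0.11774352, -0.10003174, -0.05867984, -0.07211495,
        0.0852815 ]), 'tau': array([-3.18417888e-04, -4.40984809e+01, -1.77150697e+01,  6.35123346e-02,
        5.33927337e-02, -4.04008006e-05]), 'position': array([ 0.20468117, -0.58982897,  0.22168712]), 'tcp_rot': array([[ 9.44810156e-01,  3.27618185e-01, -3.07809540e-04],
       [ 3.27618147e-01, -9.44808217e-01,  1.94498163e-03],
       [ 3.46390369e-04, -1.93848239e-03, -9.99998061e-01]]), 'force': array([ 0.58027772, -0.37096611,  0.25197085]), 'moment': array([-0.06144772,  0.02604457, -0.04502528]), 'grasp_force': 0.0, 'opening': 0.9973028544532189}
```

View pics/top0.png

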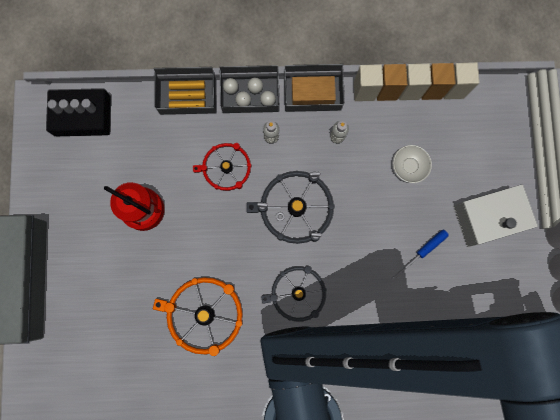

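View pics/scene0.png

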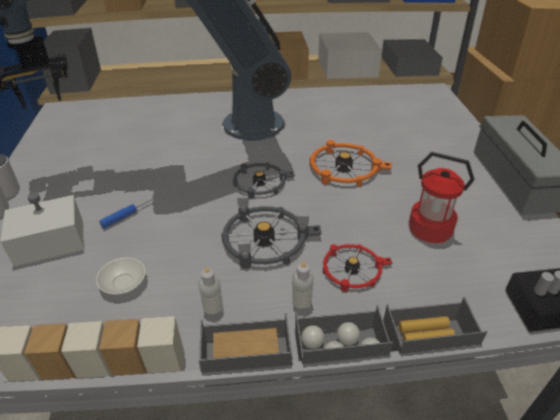

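```bash
cat > h.py <<'E'
import numpy as np,cv2
from rig import bot,capture,camera_model
def K(m): f=210/np.tan(np.radians(m["vertical_fov"]/2)); return np.array([[f,0,m["cx"]],[0,f,m["cy"]],[0,0,1]])
def pose(n):
    m=camera_model(n)
    if n!="wrist": return m,np.array(m["position"]),np.array(m["rotation"])
    s=bot.read_state(); H=m["hand_eye"]; R=np.array(s["tcp_rot"])
    return m,R@H[:3,3]+s["position"],R@H[:3,:3]
def ray(P,px,z):
    m,c,R=P; u=cv2.undistortPoints(np.array(px,float).reshape(-1,1,2),K(m),m["dist"])[:,0]
    d=np.c_[u,np.ones(len(u))]@R.T; return c+d*((z-c[2])/d[:,2])[:,None]
def proj(P,X):
    m,c,R=P; return cv2.projectPoints((np.atleast_2d(X)-c)@R,np.zeros(3),np.zeros(3),K(m),m["dist"])[0][:,0]
E
python3 - <<'E'
from h import *
P=pose("top"); im=cv2.imread("pics/top0.png")
print(ray(P,[(297,206)],.044),ray(P,[(252,207)],.027),ray(P,[(316,177),(316,238),(260,207)],.06))
c=im[155:260,230:350]; cv2.imwrite("pics/crop.png",cv2.resize(c,None,fx=5,fy=5,interpolation=cv2.INTER_CUBIC))
E
```

```text
[[ 0.57656488 -0.00335483  0.044     ]] [[0.57987496 0.11975606 0.027     ]] [[ 0.65230304 -0.05693032  0.06      ]
 [ 0.48620226 -0.05039988  0.06      ]
 [ 0.57416559  0.09702152  0.06      ]]
```

View pics/crop.png

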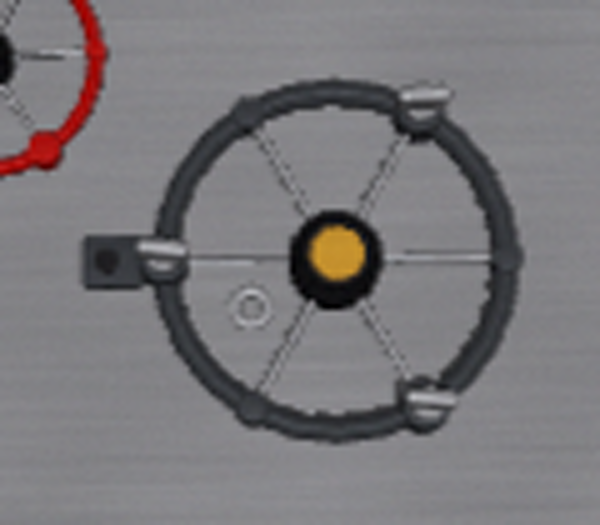

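Candidates (top picture): large dark hoop (297,207), small dark hoop (298,293), orange (204,315), red (227,166). The large dark one is the target: nipple 1 is by the lug at the left, nipple 2 is upper right, and nipple 3 is lower right. The crop shows it has wings, lug and sleeve. I'll move above it next.

Call:
apply_moves(plan="0.544 -0.433 0 0 0 0;0.544 -0.433 0 0 0 0;0.544 -0.433 0 0 0 0;0.544 -0.433 0 0 0 0;0.544 -0.433 0 0 0 0;0.544 -0.433 0 0 0 0;0.544 -0.433 0 0 0 0;0.544 -0.433 0 0 0 0;0.544 -0.433 0 0 0 0;0.544 -0.433 0 0 0 0")

```text
time_s: 0.93
position: [0.3913, -0.2951, 0.2223]
tcp_rot: [[0.945, 0.327, -0.0], [0.327, -0.945, 0.001], [-0.0, -0.001, -1.0]]
force: [0.9, 0.5, 0.2]
opening: 1.003
grasp_force: 0.0
```

Call:
apply_moves(plan="0.544 -0.433 0 0 0 0;0.544 -0.433 0 0 0 0;0.544 -0.433 0 0 0 0;0.544 -0.433 0 0 0 0;0.544 -0.433 0 0 0 0;0.544 -0.433 0 0 0 0;0.544 -0.433 0 0 0 0;0.544 -0.433 0 0 0 0;0.544 -0.433 0 0 0 0;0.544 -0.433 0 0 0 0")

```text
time_s: 1.77
position: [0.5772, -0.0014, 0.2222]
tcp_rot: [[0.945, 0.328, -0.001], [0.328, -0.945, 0.0], [-0.001, -0.0, -1.0]]
force: [0.8, 0.2, -0.2]
opening: 1.001
grasp_force: 0.0
```

Call:
apply_moves(plan="0 0 0 0 0 0;0 0 0 0 0 0;0 0 0 0 0 0;0 0 0 0 0 0")

```text
time_s: 2.1
position: [0.576, -0.004, 0.2222]
tcp_rot: [[0.945, 0.327, -0.001], [0.327, -0.945, -0.0], [-0.001, -0.0, -1.0]]
force: [-0.6, -1.1, 0.2]
opening: 1.0
grasp_force: 0.0
```

```bash
python3 - <<'E'
from h import *
s=bot.read_state(); print(s["time_s"],s["position"],s["joint_positions"],s["tau"],s["moment"])
P=pose("wrist"); np.savez("w1",c=P[1],R=P[2])
im=cv2.cvtColor(capture("wrist"),cv2.COLOR_RGB2BGR); cv2.imwrite("pics/w1.png",im)
cv2.imwrite("pics/w1b.png",cv2.resize(im,(800,600),interpolation=cv2.INTER_CUBIC))
E
```

```text
2.1 [ 0.57599532 -0.0040486   0.22222738] [-1.15003417e+01  2.64898816e+01  8.92292854e+01 -2.68294645e-02
  6.43582962e+01  5.94491368e+01] [ 5.49550205e-01 -4.01134515e+01 -1.69867355e+01  8.81097489e-02
 -4.71582217e-02 -2.88876618e-03] [ 0.05193922  0.06767488 -0.02993938]
```

View pics/w1b.png

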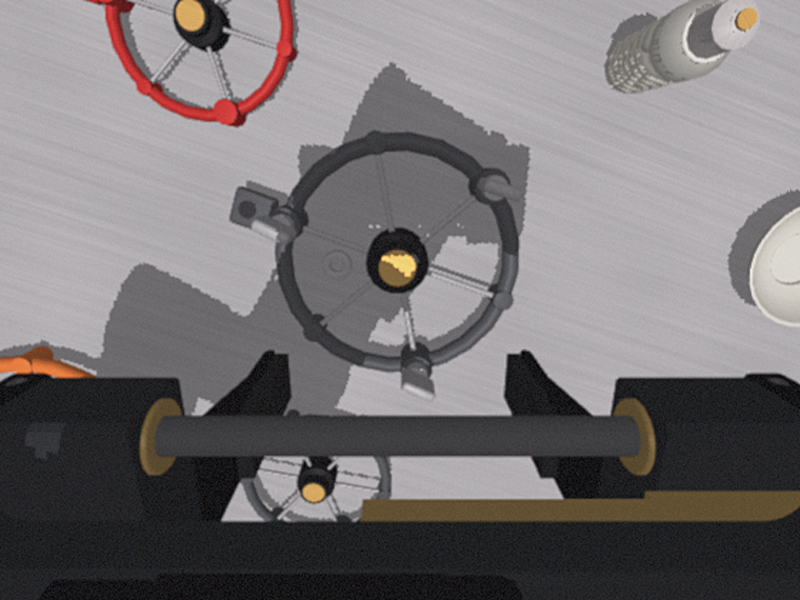

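The wrist view shows the hub at (397,265), the lug at (250,207) with wing 1 beside it at about (275,227), wing 2 at (498,187), and wing 3 at (418,380) in the 800-px picture.

```bash
cat >> h.py <<'E'
def load(f):
    d=np.load(f); return camera_model("wrist"),d["c"],d["R"]
def tri(obs):
    A=np.zeros((3,3));b=np.zeros(3)
    for P,px in obs:
        p=ray(P,[px],0.)[0]; d=p-P[1]; d/=np.linalg.norm(d); M=np.eye(3)-np.outer(d,d); A+=M;b+=M@P[1]
    return np.linalg.solve(A,b)
def blob(im,near,lo,hi):
    m=cv2.inRange(cv2.cvtColor(im,cv2.COLOR_BGR2HSV),lo,hi); n,l,st,c=cv2.connectedComponentsWithStats(m)
    ok=[i for i in range(1,n) if st[i,4]>15]; i=min(ok,key=lambda i:np.hypot(*(c[i]-near))); return c[i],st[i,4]
E
python3 - <<'E'
from h import *
T=pose("top");W=load("w1.npz")
a,n=blob(cv2.imread("pics/top0.png"),(297,206),(12,100,80),(35,255,255))
w,n2=blob(cv2.imread("pics/w1.png"),(278,186),(12,60,60),(35,255,255))
print(a,n,w,n2,tri([(T,a),(W,w)]),ray(T,[a],.044),ray(W,[w],.044))
# spoke-end barrels/lug
s=.7
print("lug hole",ray(W,[(247*s,209*s)],.02),ray(T,[(230+106/5,155+258/5)],.02))
print("wing tops W",ray(W,np.array([(270,227),(505,187),(418,385)])*s,.074))
print("wing tops T",ray(T,np.array([(160,246),(425,97),(430,394)])/5+[230,155],.074))
print("bulbs",ray(T,[(271,122),(340,122)],.12),ray(T,[(271,138),(340,138)],0.0))
print("plain lumps W",ray(W,np.array([(375,143),(504,297),(316,328)])*s,.02))
E
```

```text
[297.02061856 205.09278351] 97 [277.75575221 187.16460177] 565 [ 0.57879904 -0.00281366  0.04536809] [[ 0.57906278 -0.00349673  0.044     ]] [[ 0.57845712 -0.00229884  0.044     ]]
lug hole [[0.57918212 0.12597159 0.02      ]] [[0.5821387  0.12220494 0.02      ]]
wing tops W [[ 0.58350397  0.09277496  0.074     ]
 [ 0.66186663 -0.05106338  0.074     ]
 [ 0.50189062 -0.04628707  0.074     ]]
wing tops T [[ 0.57940123  0.09119619  0.074     ]
 [ 0.65656959 -0.05330642  0.074     ]
 [ 0.49606773 -0.04969113  0.074     ]]
bulbs [[ 0.79068253  0.06115174  0.12      ]
 [ 0.78611122 -0.12104332  0.12      ]] [[ 0.78193716  0.06209267  0.        ]
 [ 0.7768699  -0.13540884  0.        ]]
plain lumps W [[ 0.660728    0.04401759  0.02      ]
 [ 0.57857215 -0.09942898  0.02      ]
 [ 0.49846983  0.04501767  0.02      ]]
```

Call:
apply_moves(plan="0.229 -0.598 0.347 0 0 0;0.229 -0.598 0.347 0 0 0;0.229 -0.598 0.347 0 0 0", gripper=0.0)

```text
time_s: 2.4
position: [0.5801, 0.0917, 0.1705]
tcp_rot: [[0.946, 0.323, 0.001], [0.323, -0.946, -0.0], [0.001, 0.0, -1.0]]
force: [-0.6, -0.6, -0.3]
opening: 0.857
grasp_force: 0.0
```

Call:
apply_moves(plan="0 0 0 0 0 -0.0197;0 0 0 0 0 -0.0197;0 0 0 0 0 -0.0197;0 0 0 0 0 -0.0197;0 0 0 0 0 -0.0197;0 0 0 0 0 -0.0197;0 0 0 0 0 -0.0197;0 0 0 0 0 -0.0197;0 0 0 0 0 -0.0197;0 0 0 0 0 -0.0197")

```text
time_s: 3.23
position: [0.5797, 0.0913, 0.1707]
tcp_rot: [[-0.005, 1.0, -0.0], [1.0, 0.005, -0.0], [-0.0, -0.0, -1.0]]
force: [-0.6, 0.4, 0.5]
opening: 0.504
grasp_force: 0.0
```

Call:
apply_moves(plan="0 0 0 0 0 0;0 0 0 0 0 0;0 0 0 0 0 0;0 0 0 0 0 0")

```text
time_s: 3.57
position: [0.5799, 0.0924, 0.1706]
tcp_rot: [[0.002, 1.0, 0.0], [1.0, -0.002, -0.0], [-0.0, 0.0, -1.0]]
force: [0.7, 0.4, -0.3]
opening: 0.496
grasp_force: 0.0
```

```bash
python3 - <<'E'
from h import *
s=bot.read_state(); print(s["time_s"],s["position"],s["joint_positions"])
P=pose("wrist"); np.savez("w2",c=P[1],R=P[2])
im=cv2.cvtColor(capture("wrist"),cv2.COLOR_RGB2BGR); cv2.imwrite("pics/w2.png",im)
u=proj(P,[.579,.092,.074])[0]; x,y=max(int(u[0])-80,0),max(int(u[1])-60,0); print(u,x,y)
cv2.imwrite("pics/w2b.png",cv2.resize(im[y:y+120,x:x+160],None,fx=5,fy=5,interpolation=cv2.INTER_CUBIC))
E
```

```text
3.5667 [0.57992024 0.09237994 0.17057374] [-1.84443868e+00  3.09788751e+01  9.05924530e+01 -5.78551421e-04
  5.84279308e+01 -1.74316699e+00]
[276.5546321  212.80417702] 196 152
```

View pics/w2b.png

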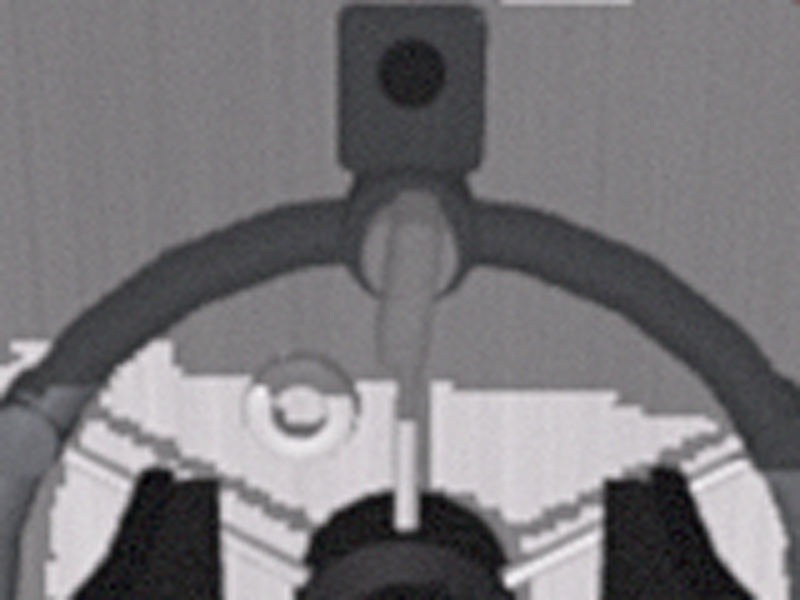

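Wing 1 runs from about (420,200) to (405,370) in the crop, so its yaw is about 84°, and it sits centred between the fingers. I'll align, descend and close on it.

Call:
apply_moves(plan="0 0 0.628 0 0 0.0167;0 0 0.628 0 0 0;0 0 0.628 0 0 0;0 0 0.628 0 0 0;0 0 0 0 0 0;0 0 0 0 0 0")

```text
time_s: 4.12
position: [0.5786, 0.0929, 0.0435]
tcp_rot: [[0.105, 0.995, -0.004], [0.995, -0.105, 0.0], [-0.0, -0.004, -1.0]]
force: [1.0, 0.8, 0.1]
opening: 0.499
grasp_force: 0.0
```

Call:
apply_moves(plan="0 0 0 0 0 0;0 0 0 0 0 0;0 0 0 0 0 0;0 0 0 0 0 0;0 0 0 0 0 0;0 0 0 0 0 0;0 0 0 0 0 0;0 0 0 0 0 0;0 0 0 0 0 0", gripper=-1)

```text
time_s: 4.87
position: [0.5799, 0.0929, 0.0472]
tcp_rot: [[0.103, 0.995, 0.001], [0.995, -0.103, -0.0], [-0.0, 0.001, -1.0]]
force: [-4.5, 1.2, 12.7]
opening: 0.102
grasp_force: 52.1
```

```bash
cat > r.py <<'E'
from h import *
s=bot.read_state(); R=s["tcp_rot"]
print(round(s["time_s"],2),np.round(s["position"],4),"yaw %.2f"%np.degrees(np.arctan2(R[1,0],R[0,0])),"F",np.round(s["force"],1),"M",np.round(s["moment"],3),"t6 %.3f"%s["tau"][5],"g",np.round(s["grasp_force"],1),np.round(s["opening"],3),"j6 %.1f"%s["joint_positions"][5])
E
python3 r.py
```

```text
4.87 [0.5799 0.0929 0.0472] yaw 84.07 F [-4.5  1.2 12.7] M [-0.128  0.498  0.038] t6 0.037 g 52.1 0.102 j6 4.2
```

Call:
apply_moves(plan="0 0 -0.05 0 0 0;0 0 0 0 0 0;0 0 0 0 0 0")

```text
time_s: 5.12
position: [0.5797, 0.0929, 0.0474]
tcp_rot: [[0.104, 0.995, -0.001], [0.995, -0.104, 0.0], [0.0, -0.001, -1.0]]
force: [-1.0, 0.3, 0.9]
opening: 0.096
grasp_force: 40.8
```

```bash
python3 r.py
```

```text
5.12 [0.5797 0.0929 0.0474] yaw 84.01 F [-1.   0.3  0.9] M [-0.014  0.015 -0.135] t6 -0.103 g 40.8 0.096 j6 4.2
```

Call:
apply_moves(plan="0 0 0 0 0 0.008")

```text
time_s: 5.2
position: [0.5798, 0.0929, 0.0474]
tcp_rot: [[0.154, 0.988, -0.001], [0.988, -0.154, -0.0], [-0.0, -0.001, -1.0]]
force: [-1.1, -0.1, -0.8]
opening: 0.099
grasp_force: 40.8
```

```bash
python3 r.py
```

```text
5.2 [0.5798 0.0929 0.0474] yaw 81.16 F [-1.1 -0.1 -0.8] M [-0.012 -0.006  0.066] t6 -0.576 g 40.8 0.099 j6 7.1
```

Call:
apply_moves(plan="0 0 0 0 0 0.008")

```text
time_s: 5.28
position: [0.5798, 0.0929, 0.0474]
tcp_rot: [[0.204, 0.979, -0.001], [0.979, -0.204, -0.0], [-0.0, -0.0, -1.0]]
force: [-1.3, 0.9, 0.5]
opening: 0.102
grasp_force: 40.8
```

```bash
python3 r.py
```

```text
5.28 [0.5798 0.0929 0.0474] yaw 78.20 F [-1.3  0.9  0.5] M [-0.004  0.101  0.217] t6 -0.262 g 40.8 0.102 j6 10.0
```

Call:
apply_moves(plan="0 0 0 0 0 0.008")

```text
time_s: 5.37
position: [0.5798, 0.0929, 0.0474]
tcp_rot: [[0.253, 0.967, -0.0], [0.967, -0.253, -0.0], [-0.0, -0.0, -1.0]]
force: [-1.3, 1.1, 0.2]
opening: 0.1
grasp_force: 40.7
```

```bash
python3 r.py
```

```text
5.37 [0.5798 0.0929 0.0474] yaw 75.32 F [-1.3  1.1  0.2] M [0.029 0.086 0.186] t6 -0.190 g 40.7 0.1 j6 12.9
```

Call:
apply_moves(plan="0 0 0 0 0 0.008")

```text
time_s: 5.45
position: [0.5799, 0.0929, 0.0474]
tcp_rot: [[0.302, 0.953, -0.0], [0.953, -0.302, -0.0], [-0.0, -0.0, -1.0]]
force: [-0.6, 0.0, -0.4]
opening: 0.101
grasp_force: 40.7
```

```bash
python3 r.py
```

```text
5.45 [0.5799 0.0929 0.0474] yaw 72.44 F [-0.6  0.  -0.4] M [ 0.048 -0.004  0.151] t6 -0.203 g 40.7 0.101 j6 15.8
```

Call:
apply_moves(plan="0 0 0 0 0 0.008")

```text
time_s: 5.53
position: [0.5799, 0.0929, 0.0475]
tcp_rot: [[0.349, 0.937, -0.0], [0.937, -0.349, -0.0], [-0.0, -0.0, -1.0]]
force: [-0.8, -0.1, 0.6]
opening: 0.103
grasp_force: 40.7
```

```bash
python3 r.py
```

```text
5.53 [0.5799 0.0929 0.0475] yaw 69.56 F [-0.8 -0.1  0.6] M [0.012 0.038 0.177] t6 -0.216 g 40.7 0.103 j6 18.7
```

Call:
apply_moves(plan="0 0 0 0 0 0.008")

```text
time_s: 5.62
position: [0.58, 0.0929, 0.0475]
tcp_rot: [[0.396, 0.918, -0.0], [0.918, -0.396, -0.0], [-0.0, -0.0, -1.0]]
force: [-0.5, 0.7, 1.0]
opening: 0.104
grasp_force: 40.7
```

```bash
python3 r.py
```

```text
5.62 [0.58   0.0929 0.0475] yaw 66.68 F [-0.5  0.7  1. ] M [-0.024  0.019  0.133] t6 -0.214 g 40.7 0.104 j6 21.5
```

Call:
apply_moves(plan="0 0 0 0 0 0.008")

```text
time_s: 5.7
position: [0.58, 0.0928, 0.0474]
tcp_rot: [[0.441, 0.897, -0.0], [0.897, -0.441, -0.0], [-0.0, -0.0, -1.0]]
force: [-0.3, 0.5, -0.3]
opening: 0.099
grasp_force: 40.7
```

```bash
python3 r.py
```

```text
5.7 [0.58   0.0928 0.0474] yaw 63.80 F [-0.3  0.5 -0.3] M [0.016 0.005 0.176] t6 -0.211 g 40.7 0.099 j6 24.4
```

Call:
apply_moves(plan="0 0 0 0 0 0.008")

```text
time_s: 5.78
position: [0.5801, 0.0928, 0.0475]
tcp_rot: [[0.486, 0.874, 0.0], [0.874, -0.486, -0.0], [-0.0, 0.0, -1.0]]
force: [-0.2, 0.6, 0.0]
opening: 0.101
grasp_force: 40.7
```

```bash
python3 r.py
```

```text
5.78 [0.5801 0.0928 0.0475] yaw 60.93 F [-0.2  0.6  0. ] M [0.007 0.081 0.163] t6 -0.211 g 40.7 0.101 j6 27.3
```

Joint-6 torque is a clean signal: 0.21 N m in the slack. Carrying on.

```bash
cat > q.py <<'E'
from rig import bot; import numpy as np
s=bot.read_state(); R=s["tcp_rot"]; print("%.2fs yaw %.2f t6 %.3f Mz %.2f"%(s["time_s"],np.degrees(np.arctan2(R[1,0],R[0,0])),s["tau"][5],s["moment"][2]))
E
```

Call:
apply_moves(plan="0 0 0 0 0 0.008")

```text
time_s: 5.87
position: [0.5801, 0.0928, 0.0475]
tcp_rot: [[0.529, 0.848, 0.0], [0.848, -0.529, -0.0], [-0.0, 0.0, -1.0]]
force: [-0.9, 0.6, 0.1]
opening: 0.102
grasp_force: 40.7
```

```bash
python3 q.py
```

```text
5.87s yaw 58.05 t6 -0.211 Mz 0.17
```

Call:
apply_moves(plan="0 0 0 0 0 0.008")

```text
time_s: 5.95
position: [0.5801, 0.0928, 0.0475]
tcp_rot: [[0.571, 0.821, 0.0], [0.821, -0.571, -0.0], [-0.0, 0.0, -1.0]]
force: [-0.0, -0.6, 0.9]
opening: 0.102
grasp_force: 40.7
```

```bash
python3 q.py
```

```text
5.95s yaw 55.17 t6 -0.211 Mz 0.15
```

Call:
apply_moves(plan="0 0 0 0 0 0.008")

```text
time_s: 6.03
position: [0.5802, 0.0927, 0.0474]
tcp_rot: [[0.612, 0.791, 0.0], [0.791, -0.612, -0.0], [-0.0, 0.0, -1.0]]
force: [0.2, -0.8, -0.1]
opening: 0.103
grasp_force: 40.7
```

```bash
python3 q.py
```

```text
6.03s yaw 52.29 t6 -0.211 Mz 0.19
```

Call:
apply_moves(plan="0 0 0 0 0 0.008")

```text
time_s: 6.12
position: [0.5802, 0.0927, 0.0475]
tcp_rot: [[0.651, 0.759, 0.0], [0.759, -0.651, -0.001], [-0.0, 0.0, -1.0]]
force: [-0.6, -0.5, -0.5]
opening: 0.098
grasp_force: 40.7
```

```bash
python3 q.py
```

```text
6.12s yaw 49.41 t6 -0.189 Mz 0.22
```

Call:
apply_moves(plan="0 0 0 0 0 0.008")

```text
time_s: 6.2
position: [0.5802, 0.0927, 0.0474]
tcp_rot: [[0.688, 0.726, 0.0], [0.726, -0.688, -0.001], [-0.0, 0.001, -1.0]]
force: [0.1, -0.1, -0.4]
opening: 0.099
grasp_force: 40.7
```

```bash
python3 q.py
```

```text
6.20s yaw 46.54 t6 -0.103 Mz 0.26
```

Call:
apply_moves(plan="0 0 0 0 0 0.008")

```text
time_s: 6.28
position: [0.5802, 0.0927, 0.0474]
tcp_rot: [[0.723, 0.691, 0.0], [0.691, -0.723, -0.001], [-0.0, 0.001, -1.0]]
force: [0.6, 0.9, -1.3]
opening: 0.096
grasp_force: 40.7
```

```bash
python3 q.py
```

```text
6.28s yaw 43.68 t6 -0.103 Mz 0.32
```

Call:
apply_moves(plan="0 0 0 0 0 0.008")

```text
time_s: 6.37
position: [0.5802, 0.0927, 0.0474]
tcp_rot: [[0.757, 0.653, 0.0], [0.653, -0.757, -0.001], [-0.0, 0.001, -1.0]]
force: [0.8, -0.1, 0.4]
opening: 0.102
grasp_force: 40.7
```

```bash
python3 q.py
```

```text
6.37s yaw 40.80 t6 -0.105 Mz 0.26
```

Call:
apply_moves(plan="0 0 0 0 0 0.008")

```text
time_s: 6.45
position: [0.5803, 0.0927, 0.0474]
tcp_rot: [[0.789, 0.615, 0.0], [0.615, -0.789, -0.001], [-0.0, 0.001, -1.0]]
force: [-0.0, -0.5, -0.6]
opening: 0.1
grasp_force: 40.7
```

```bash
python3 q.py
```

```text
6.45s yaw 37.92 t6 -0.105 Mz 0.27
```

Call:
apply_moves(plan="0 0 0 0 0 0.008")

```text
time_s: 6.53
position: [0.5803, 0.0926, 0.0475]
tcp_rot: [[0.819, 0.574, 0.001], [0.574, -0.819, -0.001], [-0.0, 0.001, -1.0]]
force: [-0.1, -1.2, -0.3]
opening: 0.101
grasp_force: 40.7
```

```bash
python3 q.py
```

```text
6.53s yaw 35.05 t6 -0.104 Mz 0.31
```

Call:
apply_moves(plan="0 0 0 0 0 0.008")

```text
time_s: 6.62
position: [0.5803, 0.0926, 0.0474]
tcp_rot: [[0.846, 0.532, 0.001], [0.532, -0.846, -0.001], [0.0, 0.001, -1.0]]
force: [-0.2, -0.6, -0.4]
opening: 0.101
grasp_force: 40.7
```

```bash
python3 q.py
```

```text
6.62s yaw 32.17 t6 -0.102 Mz 0.28
```

Bite at a tool yaw of about 49.5° (Mz 0.17 to 0.28), so the target is about -41°, 73.2° further on.

Call:
apply_moves(plan="0 0 0 0 0 0.016;0 0 0 0 0 0.016;0 0 0 0 0 0.016;0 0 0 0 0 0.016;0 0 0 0 0 0.016;0 0 0 0 0 0.016;0 0 0 0 0 0.016;0 0 0 0 0 0.016;0 0 0 0 0 0.016;0 0 0 0 0 0.016")

```text
time_s: 7.45
position: [0.5805, 0.0918, 0.0474]
tcp_rot: [[0.902, -0.431, 0.001], [-0.431, -0.902, -0.002], [0.001, 0.002, -1.0]]
force: [0.1, -3.5, 0.0]
opening: 0.099
grasp_force: 40.6
```

```bash
python3 q.py
```

```text
7.45s yaw -25.53 t6 -0.460 Mz 0.25
```

Call:
apply_moves(plan="0 0 0 0 0 0.016;0 0 0 0 0 0.016;0 0 0 0 0 0.0113;0 0 0 0 0 0;0 0 0 0 0 0;0 0 0 0 0 0")

```text
time_s: 7.95
position: [0.5804, 0.0916, 0.0475]
tcp_rot: [[0.757, -0.654, 0.0], [-0.654, -0.757, -0.002], [0.002, 0.001, -1.0]]
force: [0.5, -5.7, -0.8]
opening: 0.105
grasp_force: 40.8
```

```bash
python3 r.py
```

```text
7.95 [0.5804 0.0916 0.0475] yaw -40.84 F [ 0.5 -5.7 -0.8] M [-0.924  0.163 -0.034] t6 -0.024 g 40.8 0.105 j6 129.1
```

Call:
apply_moves(plan="0 0 0 0 0 0;0 0 0 0 0 0;0 0 0 0 0 0;0 0 0 0 0 0;0 0 0 0 0 0;0 0 -0.6 0 0 0;0 0 -0.6 0 0 0;0 0 -0.6 0 0 0;0 0 -0.65 0 0 0;0 0 0 0 0 0", gripper=0.0)

```text
time_s: 8.78
position: [0.5842, 0.0932, 0.1763]
tcp_rot: [[0.755, -0.655, 0.013], [-0.655, -0.755, -0.0], [0.01, -0.008, -1.0]]
force: [0.8, -0.5, 0.8]
opening: 0.499
grasp_force: 0.0
```

```bash
python3 - <<'E'
from h import *
P=pose("wrist"); np.savez("w3",c=P[1],R=P[2])
cv2.imwrite("pics/w3.png",cv2.cvtColor(capture("wrist"),cv2.COLOR_RGB2BGR)); 
E
python3 r.py
```

```text
8.83 [0.5826 0.0931 0.1737] yaw -40.96 F [ 0.5  0.3 -0.2] M [ 0.087  0.035 -0.009] t6 0.000 g 0.0 0.498 j6 129.2
```

Call:
apply_moves(plan="0.619 0.221 0 0 0 0;0.619 0.221 0 0 0 0;0.619 0.221 0 0 0 0;0.619 0.221 0 0 0 0;0.619 0.221 0 0 0 0")

```text
time_s: 9.25
position: [0.66, -0.0512, 0.1682]
tcp_rot: [[0.755, -0.656, -0.003], [-0.656, -0.755, 0.001], [-0.003, 0.001, -1.0]]
force: [-0.4, 0.1, 1.1]
opening: 0.498
grasp_force: 0.0
```

Call:
apply_moves(plan="0 0 0 0 0 -0.0196;0 0 0 0 0 -0.0196;0 0 0 0 0 -0.0196;0 0 0 0 0 -0.0196;0 0 0 0 0 -0.0196;0 0 0 0 0 -0.0196;0 0 0 0 0 -0.0196;0 0 0 0 0 -0.0196;0 0 0 0 0 -0.0196;0 0 0 0 0 -0.0196")

```text
time_s: 10.08
position: [0.6594, -0.0499, 0.168]
tcp_rot: [[0.867, 0.499, -0.003], [0.499, -0.867, 0.001], [-0.002, -0.002, -1.0]]
force: [-0.4, 0.3, 0.2]
opening: 0.501
grasp_force: 0.0
```

Call:
apply_moves(plan="0 0 0 0 0 -0.0196;0 0 0 0 0 -0.0196;0 0 0 0 0 -0.0196;0 0 0 0 0 -0.0196;0 0 0 0 0 -0.0196;0 0 0 0 0 -0.0196;0 0 0 0 0 -0.0196;0 0 0 0 0 -0.0196;0 0 0 0 0 -0.0196;0 0 0 0 0 -0.0196")

```text
time_s: 10.92
position: [0.6594, -0.0499, 0.168]
tcp_rot: [[-0.182, 0.983, -0.003], [0.983, 0.182, 0.001], [0.002, -0.003, -1.0]]
force: [0.4, 0.3, 0.7]
opening: 0.502
grasp_force: 0.0
```

Call:
apply_moves(plan="0 0 0 0 0 -0.0196;0 0 0 0 0 -0.0196;0 0 0 0 0 -0.0196;0 0 0 0 0 -0.0196;0 0 0 0 0 -0.0196;0 0 0 0 0 -0.0196;0 0 0 0 0 -0.0196;0 0 0 0 0 0;0 0 0 0 0 0;0 0 0 0 0 0")

```text
time_s: 11.75
position: [0.66, -0.0501, 0.169]
tcp_rot: [[-0.861, 0.509, -0.002], [0.509, 0.861, 0.001], [0.002, -0.0, -1.0]]
force: [0.6, 0.8, -0.0]
opening: 0.499
grasp_force: 0.0
```

```bash
python3 r.py; python3 - <<'E'
from h import *
P=pose("wrist"); np.savez("w4",c=P[1],R=P[2])
im=cv2.cvtColor(capture("wrist"),cv2.COLOR_RGB2BGR); cv2.imwrite("pics/w4.png",im)
def crop(im,P,X):
    u=proj(P,X)[0]; x,y=max(int(u[0])-50,0),max(int(u[1])-70,0); print(u,x,y)
    c=cv2.normalize(im[y:y+140,x:x+100],None,0,255,cv2.NORM_MINMAX); return cv2.resize(c,(400,560),interpolation=cv2.INTER_CUBIC)
a=crop(im,P,[.6615,-.051,.074]); b=crop(cv2.imread("pics/w3.png"),load("w3.npz"),[.58,.0925,.074])
cv2.imwrite("pics/w4b.png",np.hstack([a,b]))
E
```

```text
11.75 [ 0.66   -0.0501  0.169 ] yaw 149.37 F [ 0.6  0.8 -0. ] M [ 0.003 -0.099 -0.011] t6 0.004 g 0.0 0.499 j6 -73.4
[277.06433832 214.43942411] 227 144
[283.24070501 213.28346585] 233 143
```

View pics/w4b.png

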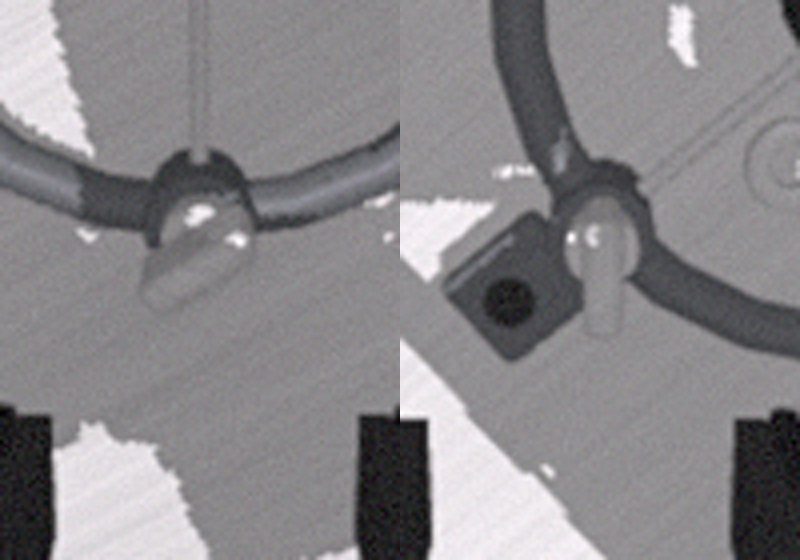

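Right crop: wing 1 lies along the tool, as left, so there was no slip. Left crop: wing 2 runs from (150,290) to (245,240), about 60° from the tool's x, so its yaw is about 90°. I'll align to that and look again.

Call:
apply_moves(plan="0 0 0 0 0 0.0195;0 0 0 0 0 0.0195;0 0 0 0 0 0.0195;0 0 0 0 0 0.0195;0 0 0 0 0 0.0195;0 0 0 0 0 0.0195;0 0 0 0 0 0.0195;0 0 0 0 0 0.0195;0 0 0 0 0 0;0 0 0 0 0 0")

```text
time_s: 12.63
position: [0.6604, -0.0503, 0.1698]
tcp_rot: [[-0.061, 0.998, -0.0], [0.998, 0.061, 0.0], [0.0, -0.0, -1.0]]
force: [0.1, 0.3, -0.2]
opening: 0.499
grasp_force: 0.0
```

```bash
python3 r.py; python3 - <<'E'
from h import *
P=pose("wrist"); np.savez("w5",c=P[1],R=P[2])
im=cv2.cvtColor(capture("wrist"),cv2.COLOR_RGB2BGR); cv2.imwrite("pics/w5.png",im)
def crop(im,P,X,h=50):
    u=proj(P,X)[0]; x,y=int(u[0])-h,int(u[1])-h; print(u,x,y)
    c=cv2.normalize(im[y:y+2*h,x:x+2*h],None,0,255,cv2.NORM_MINMAX); return cv2.resize(c,(400,400),interpolation=cv2.INTER_CUBIC)
a=crop(im,P,[.661,-.0505,.074])
b=crop(cv2.imread("pics/w1.png"),load("w1.npz"),[.497,-.05,.06],25)
cv2.imwrite("pics/w5b.png",np.hstack([a,b]))
E
```

```text
12.63 [ 0.6604 -0.0503  0.1698] yaw 93.48 F [ 0.1  0.3 -0.2] M [-0.037 -0.114  0.049] t6 0.104 g 0.0 0.499 j6 -17.5
[278.22126743 212.87738879] 228 162
[293.64414506 268.18883686] 268 243
```

View pics/w5b.png

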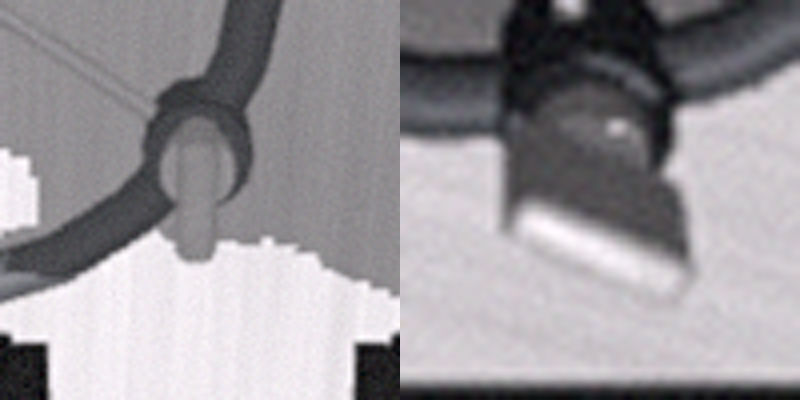

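Wing 2 now lies along the tool, about 2° off; wing 3's bright top edge (520,215)-(685,275) gives a yaw of about 88°. Gripping wing 2.

Call:
apply_moves(plan="0 0 0.61 0 0 0.005;0 0 0.61 0 0 0;0 0 0.61 0 0 0;0 0 0.61 0 0 0;0 0 0 0 0 0;0 0 0 0 0 0")

```text
time_s: 13.18
position: [0.6591, -0.05, 0.0463]
tcp_rot: [[-0.028, 1.0, -0.004], [1.0, 0.028, 0.001], [0.001, -0.004, -1.0]]
force: [1.0, -0.0, 0.7]
opening: 0.503
grasp_force: 0.0
```

Call:
apply_moves(plan="0 0 0 0 0 0;0 0 0 0 0 0;0 0 0 0 0 0;0 0 0 0 0 0;0 0 0 0 0 0;0 0 0 0 0 0;0 0 0 0 0 0;0 0 0 0 0 0;0 0 0 0 0 0;0 0 0 0 0 0", gripper=-1)

```text
time_s: 14.02
position: [0.6597, -0.0504, 0.0486]
tcp_rot: [[-0.028, 1.0, -0.002], [1.0, 0.028, -0.0], [-0.0, -0.002, -1.0]]
force: [-4.1, 0.6, 5.3]
opening: 0.102
grasp_force: 30.0
```

```bash
python3 r.py
```

```text
14.02 [ 0.6597 -0.0504  0.0486] yaw 91.59 F [-4.1  0.6  5.3] M [-0.102  0.465  0.032] t6 0.080 g 30.0 0.102 j6 -15.6
```

Call:
apply_moves(plan="0 0 -0.02 0 0 0;0 0 0 0 0 0;0 0 0 0 0 0.008;0 0 0 0 0 0.008")

```text
time_s: 14.35
position: [0.6598, -0.0504, 0.0486]
tcp_rot: [[0.075, 0.997, -0.002], [0.997, -0.075, -0.0], [-0.0, -0.002, -1.0]]
force: [-2.5, -1.5, 1.2]
opening: 0.102
grasp_force: 30.0
```

```bash
python3 q.py
```

```text
14.35s yaw 85.70 t6 -0.278 Mz 0.19
```

Call:
apply_moves(plan="0 0 0 0 0 0.008")

```text
time_s: 14.43
position: [0.6599, -0.0504, 0.0486]
tcp_rot: [[0.125, 0.992, -0.002], [0.992, -0.125, -0.0], [-0.0, -0.002, -1.0]]
force: [-1.3, -0.5, 1.3]
opening: 0.101
grasp_force: 30.0
```

```bash
python3 q.py
```

```text
14.43s yaw 82.82 t6 -0.199 Mz 0.29
```

Call:
apply_moves(plan="0 0 0 0 0 0.008")

```text
time_s: 14.52
position: [0.66, -0.0504, 0.0486]
tcp_rot: [[0.175, 0.985, -0.001], [0.985, -0.175, -0.0], [-0.0, -0.001, -1.0]]
force: [-2.0, -2.0, 1.2]
opening: 0.103
grasp_force: 30.0
```

```bash
python3 q.py
```

```text
14.52s yaw 79.94 t6 -0.196 Mz 0.19
```

Call:
apply_moves(plan="0 0 0 0 0 0.008")

```text
time_s: 14.6
position: [0.66, -0.0504, 0.0486]
tcp_rot: [[0.224, 0.975, -0.001], [0.975, -0.224, -0.0], [-0.0, -0.001, -1.0]]
force: [-1.6, -0.7, 1.2]
opening: 0.099
grasp_force: 30.0
```

```bash
python3 q.py
```

```text
14.60s yaw 77.06 t6 -0.212 Mz 0.12
```

Call:
apply_moves(plan="0 0 0 0 0 0.008")

```text
time_s: 14.68
position: [0.6601, -0.0504, 0.0487]
tcp_rot: [[0.273, 0.962, -0.001], [0.962, -0.273, -0.0], [-0.0, -0.001, -1.0]]
force: [-2.3, -0.8, 0.7]
opening: 0.101
grasp_force: 30.0
```

```bash
python3 q.py
```

```text
14.68s yaw 74.18 t6 -0.218 Mz 0.15
```

Call:
apply_moves(plan="0 0 0 0 0 0.008")

```text
time_s: 14.77
position: [0.6601, -0.0504, 0.0486]
tcp_rot: [[0.321, 0.947, -0.001], [0.947, -0.321, -0.0], [-0.001, -0.001, -1.0]]
force: [-1.4, -0.8, 1.4]
opening: 0.101
grasp_force: 30.0
```

```bash
python3 q.py
```

```text
14.77s yaw 71.30 t6 -0.215 Mz 0.19
```

Call:
apply_moves(plan="0 0 0 0 0 0.008")

```text
time_s: 14.85
position: [0.6602, -0.0505, 0.0486]
tcp_rot: [[0.368, 0.93, -0.001], [0.93, -0.368, -0.0], [-0.001, -0.001, -1.0]]
force: [-1.4, -0.9, 0.3]
opening: 0.106
grasp_force: 30.0
```

```bash
python3 q.py
```

```text
14.85s yaw 68.42 t6 -0.213 Mz 0.18
```

Call:
apply_moves(plan="0 0 0 0 0 0.008")

```text
time_s: 14.93
position: [0.6603, -0.0505, 0.0486]
tcp_rot: [[0.414, 0.91, -0.001], [0.91, -0.414, -0.0], [-0.001, -0.001, -1.0]]
force: [-1.6, -1.6, 0.9]
opening: 0.099
grasp_force: 30.0
```

```bash
python3 q.py
```

```text
14.93s yaw 65.54 t6 -0.212 Mz 0.17
```

Call:
apply_moves(plan="0 0 0 0 0 0.008")

```text
time_s: 15.02
position: [0.6603, -0.0505, 0.0486]
tcp_rot: [[0.459, 0.888, -0.001], [0.888, -0.459, -0.0], [-0.001, -0.0, -1.0]]
force: [-2.3, -0.6, 1.5]
opening: 0.098
grasp_force: 30.0
```

```bash
python3 q.py
```

```text
15.02s yaw 62.66 t6 -0.212 Mz 0.20
```

Call:
apply_moves(plan="0 0 0 0 0 0.008")

```text
time_s: 15.1
position: [0.6604, -0.0505, 0.0486]
tcp_rot: [[0.503, 0.864, -0.001], [0.864, -0.503, -0.0], [-0.001, -0.0, -1.0]]
force: [-2.7, -1.2, 0.2]
opening: 0.104
grasp_force: 30.0
```

```bash
python3 q.py
```

```text
15.10s yaw 59.78 t6 -0.212 Mz 0.18
```

Call:
apply_moves(plan="0 0 0 0 0 0.008")

```text
time_s: 15.18
position: [0.6604, -0.0506, 0.0486]
tcp_rot: [[0.546, 0.838, -0.0], [0.838, -0.546, -0.0], [-0.001, -0.0, -1.0]]
force: [-1.7, -1.7, 0.3]
opening: 0.1
grasp_force: 30.0
```

```bash
python3 q.py
```

```text
15.18s yaw 56.90 t6 -0.212 Mz 0.23
```

Call:
apply_moves(plan="0 0 0 0 0 0.008")

```text
time_s: 15.27
position: [0.6605, -0.0506, 0.0486]
tcp_rot: [[0.588, 0.809, -0.0], [0.809, -0.588, -0.001], [-0.001, 0.0, -1.0]]
force: [-0.6, -1.6, 0.2]
opening: 0.102
grasp_force: 30.0
```

```bash
python3 q.py
```

```text
15.27s yaw 54.02 t6 -0.212 Mz 0.18
```

Call:
apply_moves(plan="0 0 0 0 0 0.008")

```text
time_s: 15.35
position: [0.6605, -0.0507, 0.0486]
tcp_rot: [[0.627, 0.779, -0.0], [0.779, -0.627, -0.001], [-0.001, 0.0, -1.0]]
force: [-1.8, -2.0, 0.4]
opening: 0.1
grasp_force: 30.0
```

```bash
python3 q.py
```

```text
15.35s yaw 51.14 t6 -0.211 Mz 0.20
```

Call:
apply_moves(plan="0 0 0 0 0 0.008")

```text
time_s: 15.43
position: [0.6606, -0.0507, 0.0486]
tcp_rot: [[0.666, 0.746, -0.0], [0.746, -0.666, -0.001], [-0.0, 0.0, -1.0]]
force: [-0.9, -2.0, -0.5]
opening: 0.097
grasp_force: 30.0
```

```bash
python3 q.py
```

```text
15.43s yaw 48.26 t6 -0.211 Mz 0.22
```

Call:
apply_moves(plan="0 0 0 0 0 0.008")

```text
time_s: 15.52
position: [0.6606, -0.0507, 0.0486]
tcp_rot: [[0.702, 0.712, 0.0], [0.712, -0.702, -0.001], [-0.0, 0.001, -1.0]]
force: [-0.7, -1.2, 0.5]
opening: 0.098
grasp_force: 30.0
```

```bash
python3 q.py
```

```text
15.52s yaw 45.38 t6 -0.211 Mz 0.18
```

Call:
apply_moves(plan="0 0 0 0 0 0.008")

```text
time_s: 15.6
position: [0.6607, -0.0508, 0.0486]
tcp_rot: [[0.737, 0.676, 0.0], [0.676, -0.737, -0.001], [-0.0, 0.001, -1.0]]
force: [-1.4, -2.3, 0.7]
opening: 0.098
grasp_force: 30.0
```

```bash
python3 q.py
```

```text
15.60s yaw 42.50 t6 -0.199 Mz 0.23
```

Call:
apply_moves(plan="0 0 0 0 0 0.008")

```text
time_s: 15.68
position: [0.6607, -0.0508, 0.0487]
tcp_rot: [[0.77, 0.638, 0.0], [0.638, -0.77, -0.001], [-0.0, 0.001, -1.0]]
force: [-1.3, -0.7, -0.2]
opening: 0.097
grasp_force: 30.0
```

```bash
python3 q.py
```

```text
15.68s yaw 39.64 t6 -0.115 Mz 0.27
```

Call:
apply_moves(plan="0 0 0 0 0 0.008")

```text
time_s: 15.77
position: [0.6607, -0.0508, 0.0486]
tcp_rot: [[0.801, 0.599, 0.0], [0.599, -0.801, -0.001], [-0.0, 0.001, -1.0]]
force: [-1.6, -1.2, 0.1]
opening: 0.101
grasp_force: 30.0
```

```bash
python3 q.py
```

```text
15.77s yaw 36.76 t6 -0.113 Mz 0.30
```

Call:
apply_moves(plan="0 0 0 0 0 0.008")

```text
time_s: 15.85
position: [0.6607, -0.0508, 0.0487]
tcp_rot: [[0.83, 0.558, 0.0], [0.558, -0.83, -0.001], [-0.0, 0.001, -1.0]]
force: [-1.1, -1.8, 0.6]
opening: 0.103
grasp_force: 30.0
```

```bash
python3 q.py
```

```text
15.85s yaw 33.89 t6 -0.111 Mz 0.29
```

Call:
apply_moves(plan="0 0 0 0 0 0.008")

```text
time_s: 15.93
position: [0.6608, -0.0509, 0.0487]
tcp_rot: [[0.857, 0.515, 0.0], [0.515, -0.857, -0.001], [-0.0, 0.001, -1.0]]
force: [-0.4, -1.3, -0.4]
opening: 0.101
grasp_force: 30.0
```

```bash
python3 q.py
```

```text
15.93s yaw 31.01 t6 -0.107 Mz 0.29
```

Call:
apply_moves(plan="0 0 0 0 0 0.008")

```text
time_s: 16.02
position: [0.6608, -0.051, 0.0486]
tcp_rot: [[0.882, 0.472, 0.0], [0.472, -0.882, -0.001], [-0.0, 0.001, -1.0]]
force: [-1.3, -1.4, -0.1]
opening: 0.099
grasp_force: 30.0
```

```bash
python3 q.py
```

```text
16.02s yaw 28.13 t6 -0.104 Mz 0.24
```

Call:
apply_moves(plan="0 0 0 0 0 0.008")

```text
time_s: 16.1
position: [0.6608, -0.051, 0.0486]
tcp_rot: [[0.904, 0.427, 0.0], [0.427, -0.904, -0.001], [-0.0, 0.001, -1.0]]
force: [-0.4, -1.3, 0.1]
opening: 0.101
grasp_force: 30.0
```

```bash
python3 q.py
```

```text
16.10s yaw 25.25 t6 -0.101 Mz 0.31
```

Call:
apply_moves(plan="0 0 0 0 0 0.008")

```text
time_s: 16.18
position: [0.6609, -0.0511, 0.0486]
tcp_rot: [[0.925, 0.381, 0.001], [0.381, -0.925, -0.001], [0.0, 0.001, -1.0]]
force: [-0.7, -1.6, -0.3]
opening: 0.099
grasp_force: 30.0
```

```bash
python3 q.py
```

```text
16.18s yaw 22.37 t6 -0.099 Mz 0.27
```

Call:
apply_moves(plan="0 0 0 0 0 0.008")

```text
time_s: 16.27
position: [0.6609, -0.0511, 0.0487]
tcp_rot: [[0.943, 0.334, 0.001], [0.334, -0.943, -0.001], [0.0, 0.002, -1.0]]
force: [-1.1, -1.9, -0.4]
opening: 0.1
grasp_force: 30.0
```

```bash
python3 q.py
```

```text
16.27s yaw 19.50 t6 -0.097 Mz 0.26
```

Call:
apply_moves(plan="0 0 0 0 0 0.008")

```text
time_s: 16.35
position: [0.6609, -0.0512, 0.0486]
tcp_rot: [[0.958, 0.286, 0.001], [0.286, -0.958, -0.002], [0.0, 0.002, -1.0]]
force: [0.4, -1.6, -0.0]
opening: 0.098
grasp_force: 30.0
```

```bash
python3 q.py
```

```text
16.35s yaw 16.62 t6 -0.095 Mz 0.37
```

Call:
apply_moves(plan="0 0 0 0 0 0.008")

```text
time_s: 16.43
position: [0.661, -0.0513, 0.0486]
tcp_rot: [[0.971, 0.237, 0.001], [0.237, -0.971, -0.002], [0.0, 0.002, -1.0]]
force: [-0.4, -2.9, 0.2]
opening: 0.098
grasp_force: 30.0
```

```bash
python3 q.py
```

```text
16.43s yaw 13.74 t6 -0.094 Mz 0.26
```

Call:
apply_moves(plan="0 0 0 0 0 0.008")

```text
time_s: 16.52
position: [0.661, -0.0513, 0.0486]
tcp_rot: [[0.982, 0.188, 0.001], [0.188, -0.982, -0.002], [0.0, 0.002, -1.0]]
force: [-0.7, -2.5, -1.1]
opening: 0.1
grasp_force: 30.0
```

```bash
python3 q.py
```

```text
16.52s yaw 10.86 t6 -0.092 Mz 0.30
```

Wing 2 bit at a yaw of about 42.6°, so the target is about -48°.

Call:
apply_moves(plan="0 0 0 0 0 0.016;0 0 0 0 0 0.016;0 0 0 0 0 0.016;0 0 0 0 0 0.016;0 0 0 0 0 0.016;0 0 0 0 0 0.016;0 0 0 0 0 0.016;0 0 0 0 0 0.016;0 0 0 0 0 0.016;0 0 0 0 0 0.016")

```text
time_s: 17.35
position: [0.6608, -0.0525, 0.0486]
tcp_rot: [[0.684, -0.73, 0.0], [-0.73, -0.684, -0.004], [0.003, 0.002, -1.0]]
force: [-1.1, -5.8, -0.6]
opening: 0.1
grasp_force: 30.0
```

Call:
apply_moves(plan="0 0 0 0 0 0.0035;0 0 0 0 0 0;0 0 0 0 0 0;0 0 0 0 0 0")

```text
time_s: 17.68
position: [0.6607, -0.0525, 0.0486]
tcp_rot: [[0.671, -0.742, 0.0], [-0.742, -0.671, -0.003], [0.003, 0.002, -1.0]]
force: [-1.6, -5.2, -0.9]
opening: 0.102
grasp_force: 30.0
```

```bash
python3 r.py
```

```text
17.68 [ 0.6607 -0.0525  0.0486] yaw -47.87 F [-1.6 -5.2 -0.9] M [-0.773  0.397  0.154] t6 0.168 g 30.0 0.102 j6 123.9
```

Call:
apply_moves(plan="0 0 0 0 0 0;0 0 0 0 0 0;0 0 0 0 0 0;0 0 0 0 0 0;0 0 0 0 0 0;0 0 -0.6 0 0 0;0 0 -0.6 0 0 0;0 0 -0.6 0 0 0;0 0 -0.65 0 0 0;0 0 0 0 0 0", gripper=0.0)

```text
time_s: 18.52
position: [0.6653, -0.051, 0.179]
tcp_rot: [[0.67, -0.742, 0.014], [-0.742, -0.67, -0.003], [0.012, -0.008, -1.0]]
force: [0.9, 0.3, 0.1]
opening: 0.498
grasp_force: 0.0
```

Call:
apply_moves(plan="-0.449 0.484 0 0 0 0;-0.449 0.484 0 0 0 0;-0.449 0.484 0 0 0 0;-0.449 0.484 0 0 0 0;-0.449 0.484 0 0 0 0")

```text
time_s: 18.93
position: [0.4939, -0.0476, 0.1713]
tcp_rot: [[0.67, -0.742, 0.0], [-0.742, -0.67, 0.0], [0.0, -0.0, -1.0]]
force: [-0.8, -0.6, -0.1]
opening: 0.499
grasp_force: 0.0
```

Call:
apply_moves(plan="0 0 0 0 0 -0.0198;0 0 0 0 0 -0.0198;0 0 0 0 0 -0.0198;0 0 0 0 0 -0.0198;0 0 0 0 0 -0.0198;0 0 0 0 0 -0.0198;0 0 0 0 0 -0.0198;0 0 0 0 0 -0.0198;0 0 0 0 0 -0.0198;0 0 0 0 0 -0.0198")

```text
time_s: 19.77
position: [0.4955, -0.0478, 0.1713]
tcp_rot: [[0.916, 0.402, 0.0], [0.402, -0.916, 0.0], [0.0, -0.0, -1.0]]
force: [-0.1, -0.0, -0.0]
opening: 0.501
grasp_force: 0.0
```

Call:
apply_moves(plan="0 0 0 0 0 -0.0198;0 0 0 0 0 -0.0198;0 0 0 0 0 -0.0198;0 0 0 0 0 -0.0198;0 0 0 0 0 -0.0198;0 0 0 0 0 -0.0198;0 0 0 0 0 -0.0198;0 0 0 0 0 -0.0198;0 0 0 0 0 -0.0198")

```text
time_s: 20.52
position: [0.4955, -0.0478, 0.1713]
tcp_rot: [[0.038, 0.999, 0.0], [0.999, -0.038, 0.0], [0.0, 0.0, -1.0]]
force: [0.6, 0.0, 0.6]
opening: 0.501
grasp_force: 0.0
```

Call:
apply_moves(plan="0 0 0 0 0 0;0 0 0 0 0 0;0 0 0 0 0 0")

```text
time_s: 20.77
position: [0.4955, -0.0479, 0.1713]
tcp_rot: [[0.046, 0.999, 0.0], [0.999, -0.046, 0.0], [0.0, 0.0, -1.0]]
force: [-0.6, -0.3, -0.2]
opening: 0.496
grasp_force: 0.0
```

```bash
python3 r.py; python3 - <<'E'
from h import *
P=pose("wrist"); np.savez("w6",c=P[1],R=P[2])
im=cv2.cvtColor(capture("wrist"),cv2.COLOR_RGB2BGR); cv2.imwrite("pics/w6.png",im)
u=proj(P,[.4965,-.05,.074])[0]; x,y=int(u[0])-60,int(u[1])-60; print(u,x,y)
cv2.imwrite("pics/w6b.png",cv2.resize(im[y:y+120,x:x+120],(600,600),interpolation=cv2.INTER_CUBIC))
E
```

```text
20.77 [ 0.4955 -0.0479  0.1713] yaw 87.34 F [-0.6 -0.3 -0.2] M [-0.003 -0.063  0.027] t6 0.005 g 0.0 0.496 j6 -15.8
[278.87851881 214.34508919] 218 154
```

View pics/w6b.png

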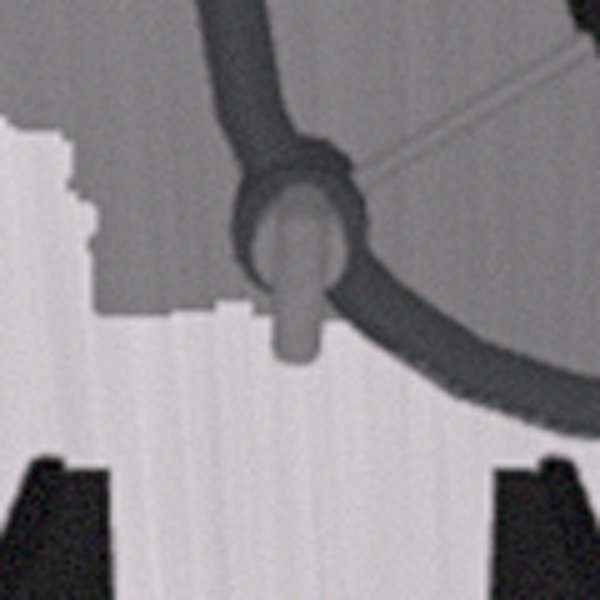

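Wing 3 is aligned with the tool and centred. Gripping it.

Call:
apply_moves(plan="-0.04 0.02 0.61 0 0 0;0 0 0.61 0 0 0;0 0 0.61 0 0 0;0 0 0.61 0 0 0;0 0 0 0 0 0;0 0 0 0 0 0")

```text
time_s: 21.32
position: [0.4953, -0.0497, 0.0483]
tcp_rot: [[0.045, 0.999, -0.004], [0.999, -0.045, 0.001], [0.001, -0.004, -1.0]]
force: [-0.7, -0.7, 0.5]
opening: 0.501
grasp_force: 0.0
```

Call:
apply_moves(plan="0 0 0 0 0 0;0 0 0 0 0 0;0 0 0 0 0 0;0 0 0 0 0 0;0 0 0 0 0 0;0 0 0 0 0 0;0 0 0 0 0 0;0 0 0 0 0 0;0 0 0 0 0 0;0 0 0 0 0 0", gripper=-1)

```text
time_s: 22.15
position: [0.4952, -0.05, 0.05]
tcp_rot: [[0.043, 0.999, -0.002], [0.999, -0.043, 0.0], [-0.0, -0.002, -1.0]]
force: [-3.1, -0.6, 7.7]
opening: 0.102
grasp_force: 30.0
```

```bash
python3 r.py
```

```text
22.15 [ 0.4952 -0.05    0.05  ] yaw 87.55 F [-3.1 -0.6  7.7] M [-0.072  0.453  0.148] t6 0.129 g 30.0 0.102 j6 -16.1
```

Call:
apply_moves(plan="0 0 -0.03 0 0 0;0 0 0 0 0 0;0 0 0 0 0 0.008;0 0 0 0 0 0.008")

```text
time_s: 22.48
position: [0.4951, -0.05, 0.0501]
tcp_rot: [[0.145, 0.989, -0.003], [0.989, -0.145, 0.0], [0.0, -0.003, -1.0]]
force: [-2.0, -1.0, -6.4]
opening: 0.103
grasp_force: 30.0
```

```bash
python3 q.py
```

```text
22.48s yaw 81.65 t6 -0.232 Mz 0.20
```

Call:
apply_moves(plan="0 0 0 0 0 0.008")

```text
time_s: 22.57
position: [0.495, -0.05, 0.0501]
tcp_rot: [[0.195, 0.981, -0.003], [0.981, -0.195, 0.0], [-0.0, -0.003, -1.0]]
force: [-2.6, -2.3, -6.8]
opening: 0.103
grasp_force: 30.0
```

```bash
python3 q.py
```

```text
22.57s yaw 78.76 t6 -0.186 Mz 0.26
```

Call:
apply_moves(plan="0 0 0 0 0 0.008")

```text
time_s: 22.65
position: [0.495, -0.0499, 0.0501]
tcp_rot: [[0.244, 0.97, -0.003], [0.97, -0.244, 0.0], [-0.0, -0.003, -1.0]]
force: [-1.6, -1.4, -6.2]
opening: 0.104
grasp_force: 30.0
```

```bash
python3 q.py
```

```text
22.65s yaw 75.88 t6 -0.201 Mz 0.13
```

Call:
apply_moves(plan="0 0 0 0 0 0.008")

```text
time_s: 22.73
position: [0.495, -0.05, 0.0501]
tcp_rot: [[0.292, 0.956, -0.003], [0.956, -0.292, 0.001], [-0.001, -0.003, -1.0]]
force: [-2.8, -2.2, -6.5]
opening: 0.098
grasp_force: 30.0
```

```bash
python3 q.py
```

```text
22.73s yaw 73.00 t6 -0.212 Mz 0.15
```

Call:
apply_moves(plan="0 0 0 0 0 0.008")

```text
time_s: 22.82
position: [0.4949, -0.0499, 0.0501]
tcp_rot: [[0.34, 0.94, -0.004], [0.94, -0.34, 0.001], [-0.001, -0.004, -1.0]]
force: [-2.0, -1.7, -5.9]
opening: 0.1
grasp_force: 30.0
```

```bash
python3 q.py
```

```text
22.82s yaw 70.13 t6 -0.212 Mz 0.16
```

Call:
apply_moves(plan="0 0 0 0 0 0.008")

```text
time_s: 22.9
position: [0.4949, -0.0499, 0.0501]
tcp_rot: [[0.387, 0.922, -0.003], [0.922, -0.387, 0.001], [-0.001, -0.003, -1.0]]
force: [-2.4, -2.1, -6.3]
opening: 0.098
grasp_force: 30.0
```

```bash
python3 q.py
```

```text
22.90s yaw 67.24 t6 -0.209 Mz 0.16
```

Call:
apply_moves(plan="0 0 0 0 0 0.008")

```text
time_s: 22.98
position: [0.4948, -0.0499, 0.0501]
tcp_rot: [[0.433, 0.902, -0.004], [0.902, -0.433, 0.001], [-0.001, -0.004, -1.0]]
force: [-3.0, -1.5, -5.2]
opening: 0.106
grasp_force: 30.0
```

```bash
python3 q.py
```

```text
22.98s yaw 64.37 t6 -0.166 Mz 0.23
```

Call:
apply_moves(plan="0 0 0 0 0 0.008")

```text
time_s: 23.07
position: [0.4947, -0.0498, 0.0501]
tcp_rot: [[0.477, 0.879, -0.004], [0.879, -0.477, 0.001], [-0.001, -0.004, -1.0]]
force: [-2.2, -0.4, -5.9]
opening: 0.099
grasp_force: 30.0
```

```bash
python3 q.py
```

```text
23.07s yaw 61.51 t6 -0.091 Mz 0.28
```

Call:
apply_moves(plan="0 0 0 0 0 0.008")

```text
time_s: 23.15
position: [0.4947, -0.0498, 0.0501]
tcp_rot: [[0.521, 0.854, -0.004], [0.854, -0.521, 0.001], [-0.001, -0.004, -1.0]]
force: [-3.7, -1.1, -5.7]
opening: 0.1
grasp_force: 30.0
```

```bash
python3 q.py
```

```text
23.15s yaw 58.63 t6 -0.102 Mz 0.27
```

Call:
apply_moves(plan="0 0 0 0 0 0.008")

```text
time_s: 23.23
position: [0.4947, -0.0498, 0.0501]
tcp_rot: [[0.563, 0.827, -0.004], [0.827, -0.563, 0.001], [-0.002, -0.004, -1.0]]
force: [-1.7, -1.6, -5.7]
opening: 0.099
grasp_force: 30.0
```

```bash
python3 q.py
```

```text
23.23s yaw 55.75 t6 -0.106 Mz 0.31
```

Call:
apply_moves(plan="0 0 0 0 0 0.008")

```text
time_s: 23.32
position: [0.4947, -0.0498, 0.0501]
tcp_rot: [[0.604, 0.797, -0.004], [0.797, -0.604, 0.001], [-0.002, -0.004, -1.0]]
force: [-3.4, -1.3, -5.9]
opening: 0.104
grasp_force: 30.0
```

```bash
python3 q.py
```

```text
23.32s yaw 52.87 t6 -0.105 Mz 0.25
```

Call:
apply_moves(plan="0 0 0 0 0 0.008")

```text
time_s: 23.4
position: [0.4946, -0.0497, 0.0501]
tcp_rot: [[0.643, 0.766, -0.004], [0.766, -0.643, 0.001], [-0.002, -0.004, -1.0]]
force: [-2.9, -0.9, -5.7]
opening: 0.1
grasp_force: 30.0
```

```bash
python3 q.py
```

```text
23.40s yaw 50.00 t6 -0.102 Mz 0.27
```

Call:
apply_moves(plan="0 0 0 0 0 0.008")

```text
time_s: 23.48
position: [0.4946, -0.0497, 0.0501]
tcp_rot: [[0.68, 0.733, -0.004], [0.733, -0.68, 0.001], [-0.002, -0.004, -1.0]]
force: [-2.9, -0.2, -5.6]
opening: 0.102
grasp_force: 30.0
```

```bash
python3 q.py
```

```text
23.48s yaw 47.12 t6 -0.101 Mz 0.29
```

Call:
apply_moves(plan="0 0 0 0 0 0.008")

```text
time_s: 23.57
position: [0.4946, -0.0497, 0.0501]
tcp_rot: [[0.716, 0.698, -0.004], [0.698, -0.716, 0.001], [-0.002, -0.003, -1.0]]
force: [-2.8, -0.2, -6.8]
opening: 0.102
grasp_force: 30.0
```

```bash
python3 q.py
```

```text
23.57s yaw 44.24 t6 -0.099 Mz 0.28
```

Wing 3 bit at a yaw of about 65°, so the target is about -25.5°.

Call:
apply_moves(plan="0 0 0 0 0 0.016;0 0 0 0 0 0.016;0 0 0 0 0 0.016;0 0 0 0 0 0.016;0 0 0 0 0 0.016;0 0 0 0 0 0.016;0 0 0 0 0 0.016;0 0 0 0 0 0.016;0 0 0 0 0 0.016;0 0 0 0 0 0.016")

```text
time_s: 24.4
position: [0.4945, -0.049, 0.0501]
tcp_rot: [[0.972, -0.234, -0.004], [-0.234, -0.972, 0.002], [-0.005, -0.001, -1.0]]
force: [-2.9, 2.6, -5.4]
opening: 0.102
grasp_force: 30.0
```

Call:
apply_moves(plan="0 0 0 0 0 0.016;0 0 0 0 0 0.016;0 0 0 0 0 0.0015;0 0 0 0 0 0;0 0 0 0 0 0;0 0 0 0 0 0")

```text
time_s: 24.9
position: [0.4946, -0.0489, 0.0502]
tcp_rot: [[0.904, -0.428, -0.004], [-0.428, -0.904, 0.002], [-0.005, -0.0, -1.0]]
force: [-2.6, 4.1, -9.6]
opening: 0.103
grasp_force: 30.0
```

```bash
python3 r.py
```

```text
24.9 [ 0.4946 -0.0489  0.0502] yaw -25.31 F [-2.6  4.1 -9.6] M [ 0.749  0.325 -0.013] t6 -0.018 g 30.0 0.103 j6 96.7
```

Release, lift, and rise for a check picture of all three.

Call:
apply_moves(plan="0 0 0 0 0 0;0 0 0 0 0 0;0 0 0 0 0 0;0 0 0 0 0 0;0 0 0 0 0 0;0 0 -0.6 0 0 0;0 0 -0.6 0 0 0;0 0 -0.6 0 0 0;0 0 -0.65 0 0 0;0 0 -0.6 0 0 0", gripper=0.0)

```text
time_s: 25.73
position: [0.4966, -0.0503, 0.2054]
tcp_rot: [[0.904, -0.428, 0.001], [-0.428, -0.904, -0.001], [0.002, -0.0, -1.0]]
force: [0.3, 0.0, -0.6]
opening: 0.499
grasp_force: 0.0
```

Call:
apply_moves(plan="0.5 0.2 -0.6 0 0 0;0.5 0.2 -0.4 0 0 0;0 0 0 0 0 0;0 0 0 0 0 0;0 0 0 0 0 0;0 0 0 0 0 0")

```text
time_s: 26.23
position: [0.5313, -0.0887, 0.2521]
tcp_rot: [[0.904, -0.428, -0.003], [-0.428, -0.904, 0.001], [-0.004, 0.0, -1.0]]
force: [-0.2, 0.4, -0.6]
opening: 0.497
grasp_force: 0.0
```

```bash
python3 r.py; python3 - <<'E'
from h import *
im=cv2.cvtColor(capture("wrist"),cv2.COLOR_RGB2BGR); cv2.imwrite("pics/w7.png",cv2.resize(im,(800,600),interpolation=cv2.INTER_CUBIC))
E
```

```text
26.23 [ 0.5313 -0.0887  0.2521] yaw -25.36 F [-0.2  0.4 -0.6] M [ 0.035 -0.002  0.031] t6 0.001 g 0.0 0.497 j6 94.0
```

View pics/w7.png

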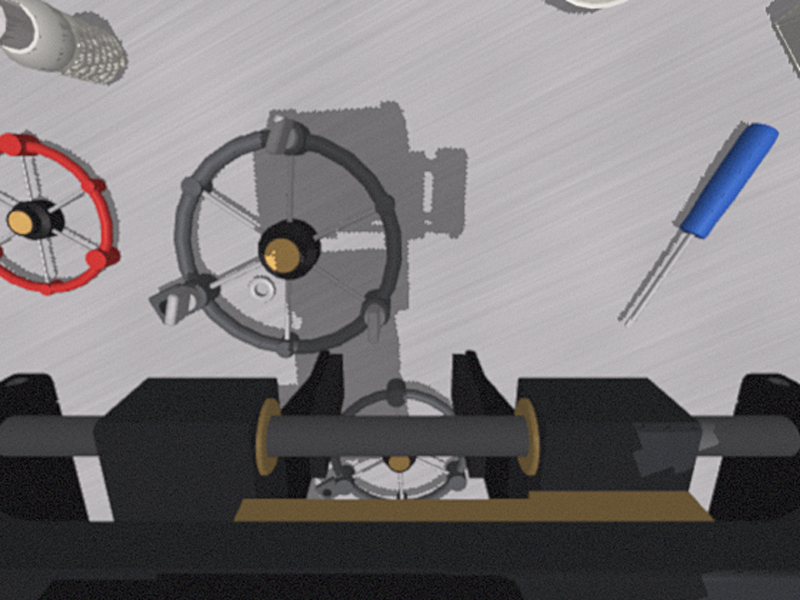

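All three wings, at (172,308), (280,130) and (375,320), stand as left. The sleeve at (262,289) and the screwdriver are in place, and the gripper is clear.

```bash
python3 -c "
from rig import bot; print(bot.hand_in())"
```

```text
the job is handed in; nothing more can be done
None
```

I tightened the three nipples in order, starting at the lug and going clockwise, each about a quarter turn past its felt bite, then let go and handed the job in at 26 s of the allowed 72 s; the hand-in returned no verdict.

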